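Lock the grater disc and take off its cap, whichever way it turns

TASK

The vegetable grater's disc is to be changed: first lock the disc by taking the locking pin from the accessory stand, dropping it end-down through the collared hole in the disc until its head sits on the collar, and letting go of it. Then undo the quarter-turn cap in the middle of the disc; nothing shows whether it loosens clockwise or anticlockwise, so try one way and, if it is stopped, the other. Lift the cap straight off and finish holding it still and upright in the gripper, well clear above the machine, with the pin still home, the disc not dragged round and the bowl, apple and lemon left alone.

Things in the scene. Friction and masses are not known exactly. Their poses are not given: they have to be found in the camera images.
- grater: the motor base of the vegetable grater, a white drum 194 mm in diameter with a grey switch panel on its front, standing fixed on the worktop with its hood off. Origin: centre of its underside, on the worktop and on the spindle axis; z up along the spindle, -x towards the switch panel. The top of the steel grating disc (170 mm diameter, 3 mm thick) is 95 mm above the origin
- disc (a joint): turning angle of the grating disc on its vertical spindle, rad, anticlockwise from above positive; 0 as parked, with its hole over the socket in the base. It turns very easily (under 0.01 N m) and is dragged along with the cap unless the locking pin is in
- lock_hole (a point): the middle of the top of the dark collar round the locking hole, 72 mm from the spindle axis, on the disc's +y side, left of the cap seen from the switch panel; the collar (25 mm diameter) stands 2 mm above the disc, so this point is 97 mm above the worktop. The hole, 14 mm in diameter, goes on straight down through the disc into a blind socket in the base, 66 mm deep in all
- pin_grip (a point): middle of the black round head (24 mm diameter, 42 mm tall) of the upright locking pin, 21 mm below its top and 21 mm above the flat underside of the head. At the start the pin stands in the accessory stand, its head resting on the white block, whose top is 70 mm above the worktop. Home in the grater this point is 21 mm above the collar, 118 mm above the worktop. Pin about 60 g
- cap_grip (a point): middle of the black ribbed cap in the middle of the disc, half-way up, on the spindle axis, 117 mm above the worktop while the cap is on. Cap: 48 mm in diameter, 42 mm tall, about 80 g, z up its axis; its upper 25 mm is the part to grip
- stand: the accessory stand, fixed, a white block 130 mm wide with two spare discs standing behind it up to 129 mm high. Origin: centre of its underside, on the worktop; the pin's hole is 22 mm from it towards its own -x, the spare discs 40 and 59 mm from it towards its own +x. Behind the work, wall cabinets with knobs begin 0.52 m ahead of the robot's axis, 0.45 m above the worktop: keep the wrist clear
- small_bowl: a small flowered bowl, 130 mm in diameter, 64 mm tall; origin at the centre of its underside; a bystander
- apple: an apple 80 mm in diameter at the back; origin at its underside; a bystander
- lemon: a lemon 71 mm long at the back; origin at its underside; a bystander
- pin_foot (a point): pointed lower end of the locking pin, 79 mm below the middle of its head; the steel shank between is 10 mm in diameter and 58 mm long
- hub (a point): spindle axis at the disc's top, under the cap. A bayonet: two lugs in the cap under a bar, pushed up by a spring (7 N; turning takes up to 0.15 N m). One way, clockwise or anticlockwise from above (it differs from run to run), the cap is stopped after about 10 degrees (fingers then slip round it); the other way it is free from about 45 degrees on, springs up 4 mm if let go, and lifts straight off
There are look-alikes about, which are no part of the job. What is shaped like the part that bears cap_grip but brown or red is not meant.

How it is judged:
On the way, in this order (a step that is already met when the one before it is completed fails the run):
1. the locking pin stands home in the disc's hole, head on the collar, and is let go, with the cap still on (horizontal distance between pin_grip and lock_hole below 0.007 m and z of pin_grip in the frame of grater below 0.122 m and angle between pin_grip's own z axis and vertical below 0.12 rad and contact force between the fingers and pin below 0.2 N and z of cap_grip in the frame of grater below 0.119 m), for 0.2 s.
2. the cap is lifted off the hub with the pin still in (z of cap_grip in the frame of grater above 0.14 m and horizontal distance between pin_grip and lock_hole below 0.007 m and z of pin_grip in the frame of grater below 0.122 m), for 0.1 s.
At the end, for the whole second after the job is handed in: cap held still in the fingers, upright within 20 degrees, its middle 160 mm or more above the worktop, touching neither machine nor pin; pin home (within 7 mm sideways, head within 4 mm of the collar) and let go; disc within 0.15 rad of where it was parked (height (world z) of cap_grip above 0.16 m and contact force between the fingers and cap above 1 N and contact force between cap and grater below 0.1 N and contact force between cap and pin below 0.1 N and angle between cap_grip's own z axis and vertical below 0.35 rad and linear speed of cap below 0.03 m/s and horizontal distance between pin_grip and lock_hole below 0.007 m and z of pin_grip in the frame of grater below 0.122 m and contact force between the fingers and pin below 0.2 N and value of joint disc between -0.15 and 0.15 rad); the arm keeps its last pose, push and grip.
It fails at once if the disc is dragged round by more than 0.25 rad (value of joint disc above 0.25 rad or value of joint disc below -0.25 rad).
It fails at once if the bowl, the apple or the lemon is shifted by more than 30 mm (distance of any of small_bowl, apple, lemon from where it was at the start of the episode above 0.03 m).
It also fails if it takes over 72 s, if anything falls off the work surface, if the arm or the gripper's body presses on something with over 40 N, if the wrist force passes 120 N, or if a joint passes its speed limit or range.

ROBOT

A 6-joint arm with a two-finger parallel gripper is mounted at the origin on a cart in front of the work surface, level with it; the furniture and walls round the work are solid. World frame = base frame: x ahead of the robot, y to its left, z up, the work surface at z = 0. Lengths are in m, angles in rad, forces in N, time in s.
With the tool pointing down it reaches from about 0.35 to 0.975 m from the base axis. Payload 4.9 kg.
Tool frame: the origin (TCP) lies midway between the tips of the shut fingers; the grasp point (between the pads) lies 19 mm behind it; x points along the fingers, y is the direction in which the jaws open and shut, and the axes are right-handed (so a half turn about x gives the same grasp; the last joint's range is limited). The gripper opens to 85 mm and grips with 20 to 120 N. Pads are 22 mm wide; open, the fingers measure 114 mm over their backs; the gripper's body (76 mm by 85 mm) begins 54 mm behind the grasp point. The pads swing forward as they close: fully open they stand 13 mm farther back than shut.
Start: joints at [-1.306, 0.053, 1.613, -0, 1.476, -0.119], TCP at [0.234, -0.58, 0.231] pointing down, gripper open.
Joint ranges: [-3.01, 3.01], [-1.01, 2.22], [0.06, 2.58], [-1.02, 4.17], [0.09, 2.62], [-3.14, 3.14]. Speed limits (rad/s): [2.57, 2.57, 3.14, 3.14, 3.14, 3.14].

INTERFACE

Orientations are given as a 3x3 rotation matrix whose columns are the frame's x, y, z axes.
In Python, from rig import r gives the robot as it stands.
- The arm moves only by the shell command python3 -m crank 'ROWS' [FORCE]. ROWS is JSON, a list of rows, each an object with "slide": the shift along the tool's x, y, z in mm, a list of three; "turn": the turn, a rotation vector about the tool's x, y, z in degrees, a list of three; "hand": the opening, from 0 (shut) to 1 (fully open). In form: [{"slide": [x, y, z], "turn": [rx, ry, rz], "hand": hand}, ...]. A call has exactly 8 rows; each row is the pose to reach, as a shift and turn from the pose commanded when the call began, along the tool's axes at that moment; what a row does not reach only later rows make up. A row lasts 1/12 s, in which the tool goes at most 41.7 mm and 7.16 degrees, less where a joint would pass 70% of its speed; a pose out of reach is approached as far as the arm can. A call with a gripper value outside its range is refused whole. The fingers move at their own pace and stop on an object; FORCE is the grip in N (left out, the last holds). Time passes only in rows, so rows that repeat a pose let the fingers close, or fill a call up. It gives the time, the measured TCP pose, the force and the opening at its end, in the units of the state.
- r.sense(): the state, without advancing time (a new reading comes with each control period).
- r.camera(name): name is "scene" or "top"; returns a dict with "img" (400x640x3 uint8, red, green, blue), "fovy" (degrees; the focal length in pixels is half the picture's height over the tangent of half this angle, whatever the lens; pixels are square), "cx", "cy" (the principal point, pixels), "rvec" (rotation vector, rad) and "tvec" (3), from world to camera coordinates, as OpenCV has them. Camera axes: x right, y down, z forward; pixel columns grow to the right and rows downward; lengths in m; the calibration is good to about 2 mm. A picture is of the moment at which its call begins. There is no depth.
- r.finish_job(): hands the job in, once; it reports no verdict.
Trained networks look in a picture, given as the dict that the camera call returned (one of the last four; its "shot" number tells which), for a name from the list of things; names that differ only in an ending like _2 or _b are one class to them, and where a whole thing is asked for, a point or a joint stands for the part that bears it (a point fixed in the world has none). Each returns a list of dicts, best first, with "score" (0 to 1); they miss things now and then, are a little off and sometimes report something else, mostly with a low value. They report only what shows in the picture. A call takes as long as a camera call. They do not tell look-alikes from the thing itself.
- r.trace(label, picture): "region" (400x640 bool, what is visible of it) and "pixel" ([column, row] in pixels, amid what is visible of it).
The state is a dict: "clock": time; "joint_positions": joint angles; "qvel": joint speeds; "joint_torque": joint torques, N m; "tool_pos": TCP position; "tool_rot": TCP orientation; "force": force on the tool from outside, world axes, zero at the start; "ft_torque": the same for the moment, N m; "opening": opening from 0.0 (shut) to 1.0 (fully open).
Only numpy, scipy, OpenCV 4.12 (cv2) and the standard library are available. Lean on these libraries where they do the work, as an engineer would, in place of code of your own. Each camera call takes 0.05 s, during which the arm holds its last target.

## Working session

There is one attempt and no reset: what is moved stays moved. The work goes in short steps, Python scripts to look and compute and a shell command to move; the robot and the scene stay as the last step left them, time stands still between calls to the robot, and variables do not carry over. Pictures are saved under pics/ and viewed, and the job is handed in when it is done.

```bash
ls; mkdir -p pics
python3 - <<'E'
from rig import r
import cv2
s=r.sense(); print({k:s[k] for k in('clock','tool_pos','tool_rot','opening','force')})
for n in('scene','top'):
    c=r.camera(n); cv2.imwrite(f'pics/{n}0.png',c['img'][:,:,::-1]); print(n,c['fovy'],c['cx'],c['cy'],c['rvec'],c['tvec'])
    for l in('grater','lock_hole','pin_grip','cap_grip','stand','small_bowl','apple','lemon','pin_foot','hub'):
        try: print(l,[(round(d['score'],2),[round(float(v)) for v in d['pixel']],int(d['region'].sum())) for d in r.trace(l,c)][:4])
        except Exception as e: print(l,e)
E
```

```text
pics
{'clock': 0.0, 'tool_pos': array([ 0.23387881, -0.57892887,  0.23009636]), 'tool_rot': array([[-5.27570498e-04,  3.74457291e-01, -9.27244013e-01],
       [ 1.94140396e-03, -9.27242011e-01, -3.74457587e-01],
       [-9.99997976e-01, -1.99770798e-03, -2.37787338e-04]]), 'opening': 1.000126443820926, 'force': array([-0.27793896,  0.37545657,  0.66760099])}
scene 50.969538527985264 316.2969176862562 198.23963358916262 [ 0.62169789 -2.65237565  1.12573479] [0.49728197 0.18827383 1.2036669 ]
grater [(0.96, [334, 269], 3961)]
lock_hole [(0.72, [377, 164], 1180), (0.63, [334, 261], 2188), (0.39, [333, 273], 3858)]
pin_grip [(0.48, [390, 152], 60)]
cap_grip [(0.86, [334, 252], 395), (0.65, [304, 332], 449), (0.58, [362, 232], 292)]
stand [(0.67, [378, 163], 1139)]
small_bowl [(0.56, [283, 195], 1140)]
apple [(0.93, [311, 167], 474)]
lemon [(0.44, [386, 149], 51), (0.42, [312, 169], 484)]
pin_foot [(0.47, [390, 153], 89)]
hub [(0.95, [333, 271], 3908)]
top 52.3699578669712 318.9935149043058 197.37176816082248 [ 2.12551325 -2.15796922  0.20820809] [0.06889817 0.52208287 1.13180623]
grater [(0.56, [258, 254], 3871), (0.44, [249, 243], 266), (0.44, [252, 178], 296)]
lock_hole [(0.72, [260, 248], 2760)]
pin_grip [(0.48, [436, 236], 83)]
cap_grip [(0.66, [250, 245], 326), (0.63, [313, 251], 233), (0.6, [189, 253], 285)]
stand [(0.6, [431, 226], 1827)]
small_bowl [(0.88, [315, 162], 988)]
apple [(0.83, [377, 160], 532)]
lemon [(0.81, [252, 176], 291)]
pin_foot []
hub [(0.96, [260, 250], 3900), (0.26, [251, 246], 297)]
```

View pics/scene0.png

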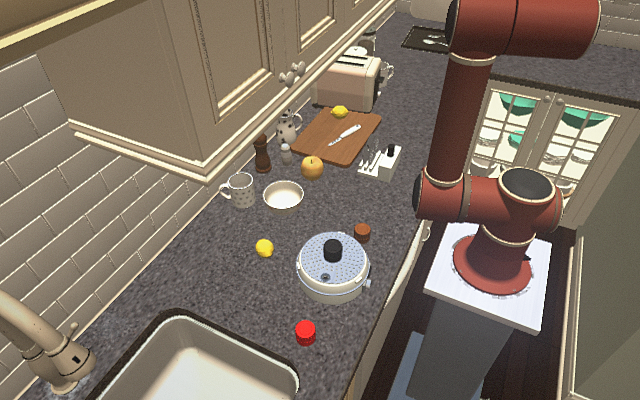

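View pics/top0.png

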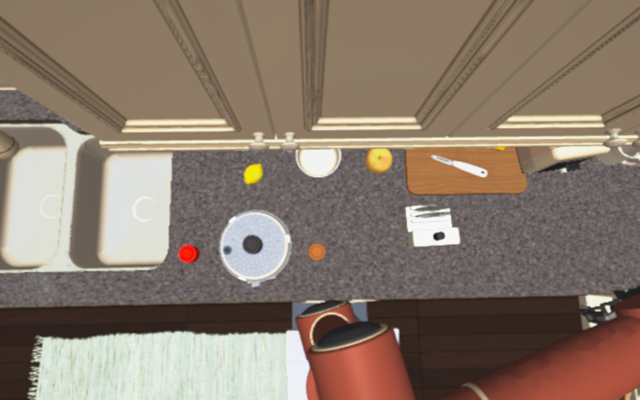

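Run:
```python
import cv2,numpy as np
a=cv2.imread('pics/top0.png');b=cv2.imread('pics/scene0.png')
f=lambda i,x,y,w,h:cv2.resize(i[y:y+h,x:x+w],(w*4,h*4),interpolation=cv2.INTER_CUBIC)
cv2.imwrite('pics/c1.png',f(a,180,190,160,120)); cv2.imwrite('pics/c2.png',f(a,370,180,130,90)); cv2.imwrite('pics/c3.png',f(b,270,200,160,150));cv2.imwrite('pics/c4.png',f(b,330,120,110,80))
```

```text
(no output)
```

View pics/c1.png

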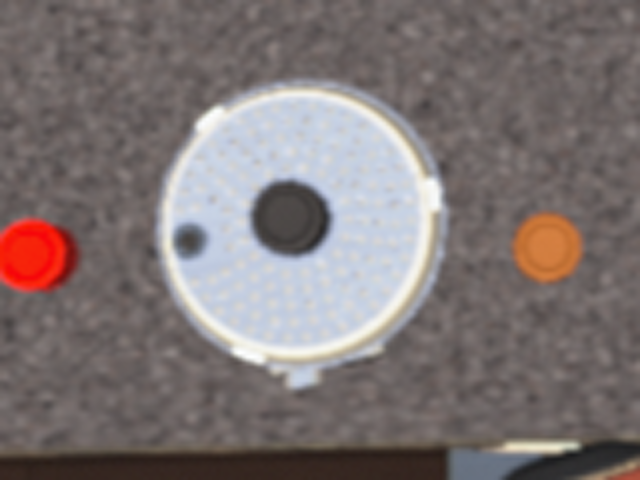

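View pics/c2.png

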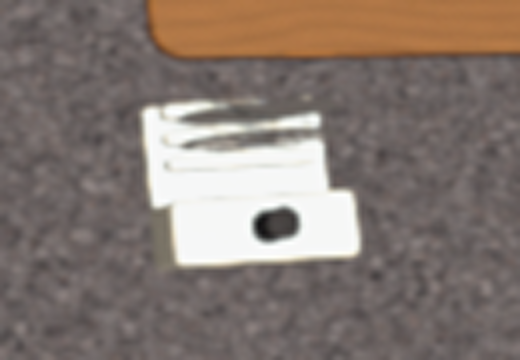

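View pics/c3.png

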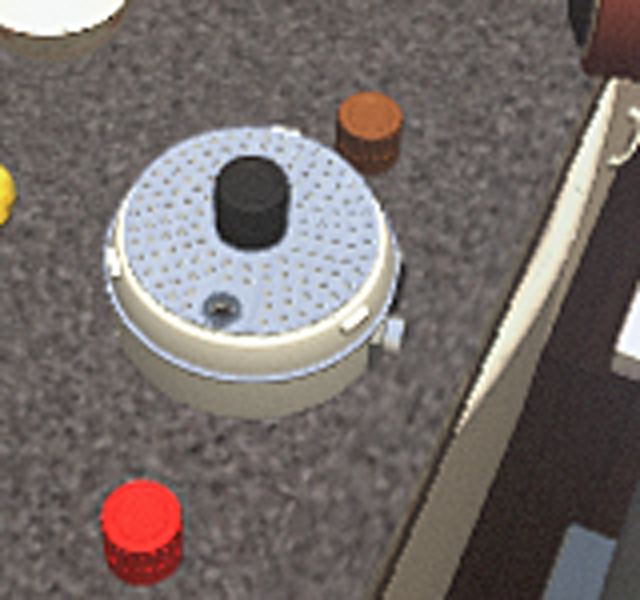

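View pics/c4.png

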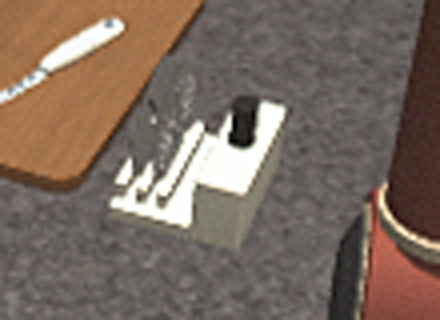

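The top view shows three cap-like things: the black cap on the disc at (250,245), a red one at (188,254) and a brown one at (316,252). Only the black one matches the description. The pin head is the black cylinder on the stand at (437,236), and the collar is the dark ring at about (227,250). The lemon on the board at the back is also a look-alike. Next I'll locate the parts by fitting projected cylinders.

```bash
cat > h.py <<'E'
import numpy as np,cv2
from scipy.optimize import least_squares
def K(c):
    h=c['img'].shape[0]; f=h/2/np.tan(np.radians(c['fovy'])/2)
    return np.array([[f,0,c['cx']],[0,f,c['cy']],[0,0,1.]])
def proj(c,P):
    return cv2.projectPoints(np.atleast_2d(np.float64(P)),np.float64(c['rvec']),np.float64(c['tvec']),K(c),None)[0][:,0]
def ray(c,uv,z):
    R=cv2.Rodrigues(np.float64(c['rvec']))[0];t=np.float64(c['tvec']);o=-R.T@t
    d=R.T@np.linalg.inv(K(c))@np.array([uv[0],uv[1],1.]);return o+d*(z-o[2])/d[2]
def cylcen(c,x,y,z0,z1,rad):
    a=np.linspace(0,2*np.pi,60,endpoint=False)
    P=np.array([[x+rad*np.cos(t),y+rad*np.sin(t),z] for z in(z0,z1) for t in a])
    h=cv2.convexHull(proj(c,P).astype(np.float32));m=cv2.moments(h);return np.array([m['m10']/m['m00'],m['m01']/m['m00']]),m['m00']
def dark(c,uv,w,thr=None):
    x,y=int(uv[0]),int(uv[1]);g=c['img'].max(2).astype(float)
    p=g[y-w:y+w+1,x-w:x+w+1]
    bg=np.median(p[p>130]) if (p>130).any() else 200; lo=np.percentile(p,3)
    wt=np.clip((bg-p)/(bg-lo),0,1); wt[wt<.35]=0
    n,l,st,ce=cv2.connectedComponentsWithStats((wt>0).astype(np.uint8))
    k=1+np.argmax([wt[l==i].sum() for i in range(1,n)]);wt[l!=k]=0
    yy,xx=np.mgrid[y-w:y+w+1,x-w:x+w+1]
    return np.array([(wt*xx).sum(),(wt*yy).sum()])/wt.sum(),wt.sum()
def fitcyl(cs,cens,z0,z1,rad,x0):
    f=lambda p:np.concatenate([cylcen(c,p[0],p[1],z0,z1,rad)[0]-m for c,m in zip(cs,cens)])
    s=least_squares(f,x0,x_scale=.01,diff_step=1e-4);return s.x,s.fun
E
python3 - <<'E'
from rig import r
from h import *
cs=[r.camera(n) for n in('scene','top')]
for nm,uvs,w,z0,z1,rad in(('cap',[(334,251),(251,244)],14,.096,.138,.024),('pin',[(390,151),(438,236)],9,.07,.112,.012)):
    ce=[dark(c,u,w) for c,u in zip(cs,uvs)]; print(nm,ce)
    x0=ray(cs[1],uvs[1],z0)[:2]
    for sel in([0],[1],[0,1]):
        s,fu=fitcyl([cs[i] for i in sel],[ce[i][0] for i in sel],z0,z1,rad,x0);print(sel,s.round(4),fu.round(2),[cylcen(c,*s,z0,z1,rad)[1] for c in cs])
# collar
for c,u in zip(cs,[(325,277),(227,250)]):
    m,a=dark(c,u,6);print('collar',m,a,ray(c,m,.097))
# switch panel etc
print('stand corners top',[ray(cs[1],u,.07)[:2].round(4) for u in((370+172/4,180+202/4),(370+352/4,180+192/4),(370+178/4,180+264/4),(370+360/4,180+255/4))])
print('switch',ray(cs[1],(180+300/4,190+372/4),.04))
for l,u,z in(('lemon',(252,174),.03),('bowl',(318,162),.06),('apple',(378,160),.04)):print(l,ray(cs[1],u,z).round(3))
print('red',ray(cs[1],(188,253),.04),'brown',ray(cs[1],(316,252),.04))
print(r.sense()['clock'])
E
```

```text
cap [(array([332.37249021, 250.57108533]), np.float64(355.13043478260875)), (array([252.23960664, 244.14811708]), np.float64(275.0769230769231))]
[0] [0.3867 0.2408] [0. 0.] [394.25221557426266, 304.65022860164754]
[1] [0.387 0.241] [ 0. -0.] [394.2536028001923, 304.6773843881674]
[0, 1] [0.3868 0.2409] [-0.06  0.    0.03  0.05] [394.2539622769691, 304.66418607125524]
pin [(array([388.82931308, 147.87953924]), np.float64(144.45711759504863)), (array([438.35744904, 235.72771411]), np.float64(66.20270270270271))]
[0] [ 0.4129 -0.2764] [-0. -0.] [91.61363490391523, 104.08892117673531]
[1] [ 0.4036 -0.2636] [0. 0.] [92.91552209598012, 102.8530768500641]
[0, 1] [ 0.4065 -0.2658] [ 0.74  2.17  0.74 -1.07] [92.6246898137033, 103.0455279275775]
collar [324.96057644 277.03865576] 43.80724450194049 [0.37387244 0.31163923 0.097     ]
collar [226.89203237 249.79495756] 40.22855576870376 [0.37429397 0.31215034 0.097     ]
stand corners top [array([ 0.4209, -0.2002]), array([ 0.426 , -0.3277]), array([ 0.3777, -0.2019]), array([ 0.3819, -0.33  ])]
switch [0.28367529 0.24360557 0.04      ]
lemon [0.598 0.257 0.03 ]
bowl [0.624 0.062 0.06 ]
apple [ 0.634 -0.116  0.04 ]
red [0.36975138 0.43249511 0.04      ] brown [0.36672126 0.07203299 0.04      ]
1.2
```

Run:
```python
from rig import r
from h import *
cs=[r.camera(n) for n in('scene','top')]
for c,(x,y),w in zip(cs,[(391,151),(438,236)],(8,8)):
    print(c['img'].max(2)[y-w:y+w+1,x-w:x+w+1])
    for l in ('pin_grip',):
        for d in r.trace(l,c): 
            ys,xs=np.nonzero(d['region']);print(d['score'],xs.mean(),ys.mean(),len(xs),xs.min(),xs.max(),ys.min(),ys.max())
```

```text
[[107 114 106 104 104 103 104  99 101  92  99 102 118 120 115 117 111]
 [ 98  94 105 113 104  98  72  59  60  59  63  83 106  99 101 105  97]
 [107 104 115 120 108  76  57  57  62  54  56  67 156 196 148 115  92]
 [111 107 107  91  87  54  61  60  63  57  51  93 249 255 255 231 197]
 [103 111  97  95 104  53  46  54  59  49  42 125 255 255 255 255 255]
 [ 88  82  93 123 173  73  40  42  40  37  25 162 255 255 255 255 255]
 [ 80  77  82 158 255  19  37  38  48  41  24 164 255 255 254 255 255]
 [108  91 101 211 255   6  37  52  36  41  38 177 255 255 254 255 255]
 [107  97 153 255 249  15  44  47  46  34  46 186 255 255 255 255 255]
 [ 79 107 236 255 219  21  36  43  43  30  84 241 255 255 255 255 178]
 [126 152 255 255  60  22  47  50  49  21 115 255 255 255 255 255 112]
 [248 214 255 255  49  29  39  46  36  27  78 233 255 255 255 177 128]
 [255 255 255 255  59  17  31  33  31  21 120 255 255 255 255 117 128]
 [245 255 255 255 213 116  76  38  46 101 224 255 255 255 175 128 132]
 [251 254 254 255 255 255 223 190 202 248 255 255 255 255 111 131 127]
 [255 254 254 254 255 255 255 255 2
[... 713 characters left out ...]
235 131  39  23  39  62  74  74  73  71  67  67 127 230 249]
 [247 249 234 124  31  24  38  60  73  75  72  71  68  69 124 224 247]
 [247 249 236 137  47  25  34  55  69  73  72  69  67  80 151 236 248]
 [247 248 243 171  79  31  27  42  58  71  77  81  88 125 201 245 248]
 [247 247 247 222 142  84  59  59  75 106 136 156 180 219 244 248 247]
 [247 247 248 247 229 187 156 156 177 210 231 241 248 249 248 247 247]
 [247 247 247 248 249 248 243 243 248 250 249 249 248 248 247 247 247]
 [247 247 247 247 248 248 248 248 248 248 248 247 247 247 247 247 248]
 [248 248 248 248 248 248 248 248 248 248 248 248 248 247 247 247 247]
 [247 246 246 246 246 246 246 246 247 247 246 244 239 232 223 218 208]]
```

Run:
```python
from rig import r
from h import *
cs=[r.camera(n) for n in('scene','top')]
g=cs[1]['img'].max(2).astype(float); p=g[228:245,430:447]; w=np.clip((247-p)/170,0,1); w[w<.1]=0; w[15:]=0;w[:2]=0
yy,xx=np.mgrid[228:245,430:447]; m1=np.array([(w*xx).sum(),(w*yy).sum()])/w.sum(); print(m1,w.sum())
m0=np.array([390.3,150.4])
for sel in([0],[1],[0,1]):
    s,fu=fitcyl([cs[i] for i in sel],[(m0,m1)[i] for i in sel],.07,.112,.012,(.4,-.265));print(sel,s.round(4),fu.round(2),[cylcen(c,*s,.07,.112,.012) for c in cs])
print(r.sense()['joint_positions'])
```

```text
[438.51213999 235.68756836] 80.6764705882353
[0] [ 0.4036 -0.265 ] [-0.  0.] [(array([390.29999833, 150.40000339]), 92.82001508236863), (array([438.88807276, 235.73445528]), 103.01588710467331)]
[1] [ 0.4037 -0.264 ] [ 0. -0.] [(array([390.15928739, 150.55346625]), 92.88149258680642), (array([438.51214037, 235.68756812]), 102.89887881907634)]
[0, 1] [ 0.4036 -0.2642] [-0.09  0.13  0.08  0.04] [(array([390.20929081, 150.52672128]), 92.87188862427138), (array([438.59324114, 235.72422753]), 102.92517002578825)]
[-1.30601939e+00  5.27094765e-02  1.61288444e+00 -3.68707293e-06
  1.47599390e+00 -1.18999809e-01]
```

```bash
cat > go.py <<'E'
import sys,numpy as np
from rig import r
from scipy.spatial.transform import Rotation as Ro
def plan(x,y,z,yaw):
    s=r.sense();p=s['tool_pos'];R=s['tool_rot'];a=np.radians(yaw)
    T=np.array([[0,np.cos(a),-np.sin(a)],[0,np.sin(a),np.cos(a)],[-1,0,0]]); T[:,2]=np.cross(T[:,0],T[:,1])
    print('t',round(s['clock'],2),'pos',p.round(4),'yaw',round(np.degrees(np.arctan2(R[1,1],R[0,1])),2),'open',round(s['opening'],3),'F',s['force'].round(2),'M',s['ft_torque'].round(3))
    print('slide',((R.T@(np.array([x,y,z])-p))*1000).round(1),'turn',np.degrees(Ro.from_matrix(R.T@T).as_rotvec()).round(1))
if __name__=='__main__': plan(*map(float,sys.argv[1:]))
E
python3 go.py .4036 -.2643 .15 -90
```

```text
t 1.5 pos [ 0.234  -0.5795  0.2313] yaw -68.01 open 1.0 F [0.03 0.98 0.37] M [-0.003 -0.02  -0.025]
slide [  81.3 -228.8 -275.3] turn [22.  0. -0.]
```

```bash
python3 -m crank '[{"slide":[0,-20,-24],"turn":[3,0,0],"hand":1},{"slide":[0,-45,-54],"turn":[8,0,0],"hand":0.8},{"slide":[0,-70,-84],"turn":[13,0,0],"hand":0.7},{"slide":[5,-95,-114],"turn":[18,0,0],"hand":0.7},{"slide":[10,-120,-144],"turn":[22,0,0],"hand":0.7},{"slide":[20,-145,-174],"turn":[22,0,0],"hand":0.7},{"slide":[35,-170,-204],"turn":[22,0,0],"hand":0.7},{"slide":[50,-195,-234],"turn":[22,0,0],"hand":0.7}]' 40; python3 go.py .4036 -.2643 .15 -90
```

```text
clock: 2.17
tool_pos: [0.3787, -0.31, 0.1817]
tool_rot: [[0.002, -0.001, -1.0], [-0.002, -1.0, 0.001], [-1.0, 0.002, -0.002]]
force: [0.8, -1.0, -0.1]
opening: 0.698
t 2.17 pos [ 0.3787 -0.31    0.1817] yaw -90.03 open 0.698 F [ 0.81 -1.02 -0.09] M [ 0.027 -0.01  -0.016]
slide [ 31.7 -45.7 -24.9] turn [-0.  -0.1 -0.1]
```

```bash
python3 -m crank '[{"slide":[10,-16,-9],"turn":[0,0,0],"hand":0.7},{"slide":[20,-32,-17],"turn":[0,0,0],"hand":0.7},{"slide":[28,-42,-22],"turn":[0,0,0],"hand":0.7},{"slide":[31,-46,-25],"turn":[0,0,0],"hand":0.7},{"slide":[31,-46,-25],"turn":[0,0,0],"hand":0.7},{"slide":[31,-46,-25],"turn":[0,0,0],"hand":0.7},{"slide":[31,-46,-25],"turn":[0,0,0],"hand":0.7},{"slide":[31,-46,-25],"turn":[0,0,0],"hand":0.7}]' ; python3 go.py .4036 -.2643 .074 -90
python3 - <<'E'
from rig import r
import cv2
for n,(x,y,w,h) in(('scene',(330,80,130,110)),('top',(370,180,130,110))):
    c=r.camera(n)['img'][y:y+h,x:x+w,::-1];cv2.imwrite(f'pics/{n}1.png',cv2.resize(c,None,fx=4,fy=4,interpolation=cv2.INTER_CUBIC))
E
```

```text
clock: 2.83
tool_pos: [0.4029, -0.2666, 0.1513]
tool_rot: [[0.001, -0.002, -1.0], [-0.001, -1.0, 0.002], [-1.0, 0.001, -0.001]]
force: [0.4, 0.3, -0.4]
opening: 0.702
t 2.83 pos [ 0.4029 -0.2666  0.1513] yaw -90.09 open 0.702 F [ 0.43  0.28 -0.36] M [ 0.032 -0.001  0.03 ]
slide [77.3 -2.4 -0.6] turn [-0.1 -0.1 -0.1]
```

View pics/scene1.png

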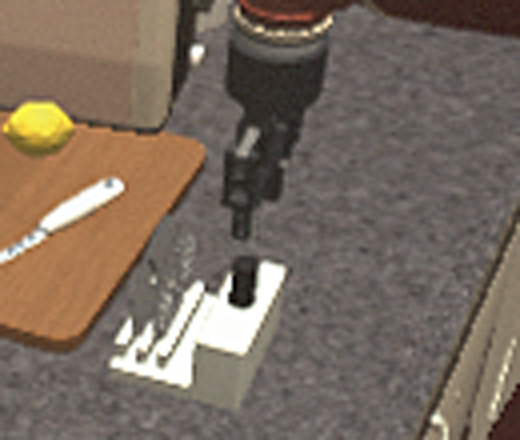

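View pics/top1.png

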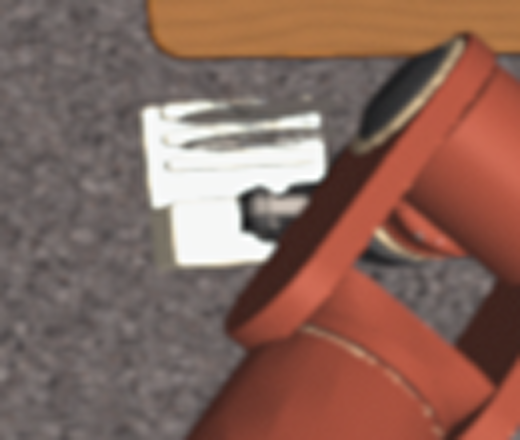

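The gripper stands right above the pin head, at crop (243,280) in the scene view. Descending to grasp.

```bash
python3 -m crank '[{"slide":[12,-2,0],"turn":[0,0,0],"hand":0.7},{"slide":[27,-2,0],"turn":[0,0,0],"hand":0.7},{"slide":[42,-2,0],"turn":[0,0,0],"hand":0.7},{"slide":[57,-2,0],"turn":[0,0,0],"hand":0.7},{"slide":[68,-2,0],"turn":[0,0,0],"hand":0.7},{"slide":[74,-2,0],"turn":[0,0,0],"hand":0.7},{"slide":[76,-2,0],"turn":[0,0,0],"hand":0.7},{"slide":[76,-2,0],"turn":[0,0,0],"hand":0.7}]' ; python3 go.py .4036 -.2643 .074 -90
```

```text
clock: 3.6
tool_pos: [0.4026, -0.2632, 0.0739]
tool_rot: [[-0.001, -0.0, -1.0], [0.001, -1.0, 0.0], [-1.0, -0.001, 0.001]]
force: [0.2, -0.7, 0.6]
opening: 0.698
t 3.6 pos [ 0.4026 -0.2632  0.0739] yaw -90.02 open 0.698 F [ 0.24 -0.68  0.58] M [-0.042 -0.069 -0.002]
slide [-0.1  1.1 -1. ] turn [-0.  0.  0.]
```

```bash
python3 -m crank '[{"slide":[0,0,-1],"turn":[0,0,0],"hand":0.2},{"slide":[0,0,-1],"turn":[0,0,0],"hand":0},{"slide":[0,0,-1],"turn":[0,0,0],"hand":0},{"slide":[0,0,-1],"turn":[0,0,0],"hand":0},{"slide":[0,0,-1],"turn":[0,0,0],"hand":0},{"slide":[0,0,-1],"turn":[0,0,0],"hand":0},{"slide":[0,0,-1],"turn":[0,0,0],"hand":0},{"slide":[0,0,-1],"turn":[0,0,0],"hand":0}]' 40; python3 go.py .4036 -.2643 .074 -90
```

```text
clock: 4.27
tool_pos: [0.4045, -0.2639, 0.0755]
tool_rot: [[0.002, -0.0, -1.0], [-0.001, -1.0, 0.0], [-1.0, 0.001, -0.002]]
force: [0.1, 0.7, 5.9]
opening: 0.269
t 4.27 pos [ 0.4045 -0.2639  0.0755] yaw -90.01 open 0.269 F [0.07 0.68 5.86] M [ 0.134 -0.01   0.004]
slide [1.5 0.4 0.9] turn [-0.  -0.1 -0.1]
```

```bash
python3 -m crank '[{"slide":[-8,0,-1],"turn":[0,0,0],"hand":0},{"slide":[-24,0,-1],"turn":[0,0,0],"hand":0},{"slide":[-44,0,-1],"turn":[0,0,0],"hand":0},{"slide":[-66,0,-1],"turn":[0,0,0],"hand":0},{"slide":[-90,0,-1],"turn":[0,0,0],"hand":0},{"slide":[-114,0,-1],"turn":[0,0,0],"hand":0},{"slide":[-134,0,-1],"turn":[0,0,0],"hand":0},{"slide":[-144,0,-1],"turn":[0,0,0],"hand":0}]' 40; python3 go.py .374 .312 .21 10
python3 - <<'E'
from rig import r
import cv2
for n,(x,y,w,h) in(('scene',(330,60,130,130)),):
    c=r.camera(n)['img'][y:y+h,x:x+w,::-1];cv2.imwrite(f'pics/{n}2.png',cv2.resize(c,None,fx=4,fy=4,interpolation=cv2.INTER_CUBIC))
E
```

```text
clock: 4.93
tool_pos: [0.4055, -0.2639, 0.2214]
tool_rot: [[0.003, -0.0, -1.0], [-0.002, -1.0, 0.0], [-1.0, 0.002, -0.003]]
force: [0.3, 0.1, -0.5]
opening: 0.27
t 4.93 pos [ 0.4055 -0.2639  0.2214] yaw -90.01 open 0.27 F [ 0.29  0.05 -0.53] M [0.049 0.003 0.   ]
slide [   9.9 -575.9   31.6] turn [-100.     0.    -0.2]
```

View pics/scene2.png

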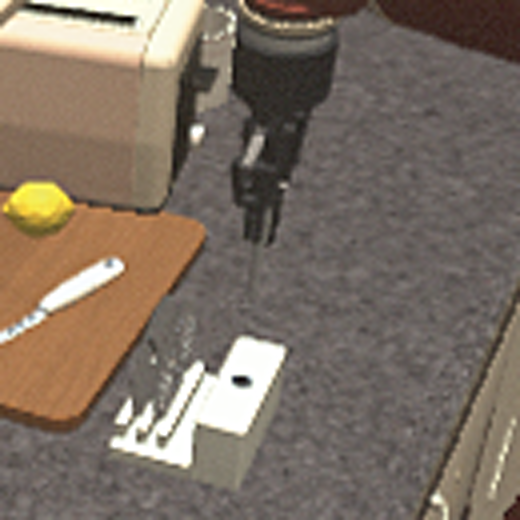

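```bash
python3 -m crank '[{"slide":[0,-15,1],"turn":[-3,0,0],"hand":0},{"slide":[0,-45,3],"turn":[-9,0,0],"hand":0},{"slide":[0,-80,5],"turn":[-15,0,0],"hand":0},{"slide":[0,-115,7],"turn":[-21,0,0],"hand":0},{"slide":[0,-150,9],"turn":[-27,0,0],"hand":0},{"slide":[0,-185,11],"turn":[-33,0,0],"hand":0},{"slide":[0,-220,13],"turn":[-39,0,0],"hand":0},{"slide":[0,-255,15],"turn":[-45,0,0],"hand":0}]' 40; python3 go.py .374 .312 .22 10
```

```text
clock: 5.65
tool_pos: [0.3887, -0.0067, 0.2167]
tool_rot: [[-0.002, 0.71, -0.704], [0.001, -0.704, -0.71], [-1.0, -0.002, 0.001]]
force: [1.2, 1.2, -0.3]
opening: 0.268
t 5.65 pos [ 0.3887 -0.0067  0.2167] yaw -44.75 open 0.268 F [ 1.19  1.17 -0.27] M [ 0.018 -0.063 -0.038]
slide [  -3.1 -234.8 -216. ] turn [-54.8   0.    0.1]
```

```bash
python3 -m crank '[{"slide":[-3,-25,-23],"turn":[-6,0,0],"hand":0},{"slide":[-3,-50,-46],"turn":[-12,0,0],"hand":0},{"slide":[-3,-75,-69],"turn":[-18,0,0],"hand":0},{"slide":[-3,-100,-92],"turn":[-24,0,0],"hand":0},{"slide":[-3,-125,-115],"turn":[-30,0,0],"hand":0},{"slide":[-3,-150,-138],"turn":[-36,0,0],"hand":0},{"slide":[-3,-173,-159],"turn":[-42,0,0],"hand":0},{"slide":[-3,-194,-178],"turn":[-48,0,0],"hand":0}]' 40; python3 go.py .374 .312 .22 10
```

```text
clock: 6.32
tool_pos: [0.3773, 0.2563, 0.2196]
tool_rot: [[-0.003, 0.998, 0.059], [-0.001, 0.059, -0.998], [-1.0, -0.003, 0.001]]
force: [-0.2, -0.4, -0.9]
opening: 0.271
t 6.32 pos [0.3773 0.2563 0.2196] yaw 3.35 open 0.271 F [-0.24 -0.45 -0.87] M [ 0.027 -0.018  0.013]
slide [ -0.5   0.  -55.8] turn [-6.6  0.   0.2]
```

```bash
python3 -m crank '[{"slide":[0,0,-16],"turn":[-3,0,0],"hand":0},{"slide":[0,0,-32],"turn":[-6,0,0],"hand":0},{"slide":[0,0,-45],"turn":[-6.6,0,0],"hand":0},{"slide":[0,0,-53],"turn":[-6.6,0,0],"hand":0},{"slide":[0,0,-55.5],"turn":[-6.6,0,0],"hand":0},{"slide":[0,0,-55.5],"turn":[-6.6,0,0],"hand":0},{"slide":[0,0,-55.5],"turn":[-6.6,0,0],"hand":0},{"slide":[0,0,-55.5],"turn":[-6.6,0,0],"hand":0}]' 40; python3 go.py .374 .312 .175 10
python3 - <<'E'
from rig import r
import cv2
for n,(x,y,w,h) in(('scene',(240,150,160,150)),('top',(160,170,160,140))):
    c=r.camera(n)['img'][y:y+h,x:x+w,::-1];cv2.imwrite(f'pics/{n}3.png',cv2.resize(c,None,fx=4,fy=4,interpolation=cv2.INTER_CUBIC))
E
```

```text
clock: 6.98
tool_pos: [0.3759, 0.3095, 0.2214]
tool_rot: [[0.0, 0.986, 0.165], [-0.0, 0.165, -0.986], [-1.0, -0.0, 0.0]]
force: [-0.1, 0.2, -0.2]
opening: 0.269
t 6.98 pos [0.3759 0.3095 0.2214] yaw 9.52 open 0.269 F [-0.09  0.19 -0.17] M [ 0.044 -0.026  0.052]
slide [46.4 -1.4 -2.8] turn [-0.5  0.   0. ]
```

View pics/scene3.png

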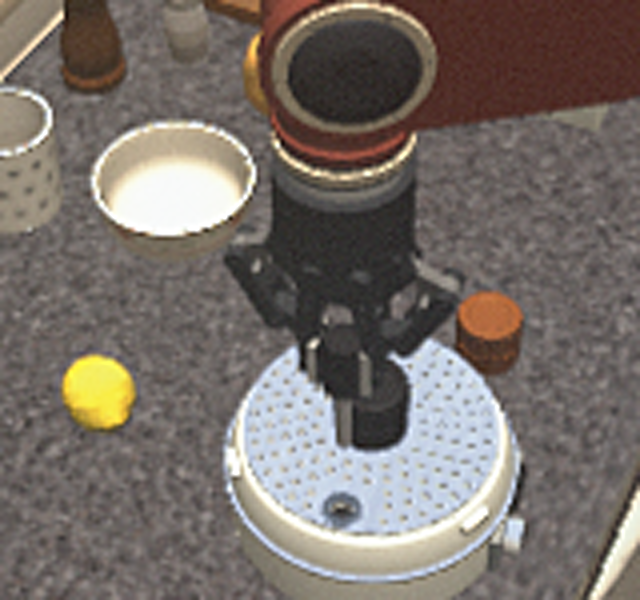

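View pics/top3.png

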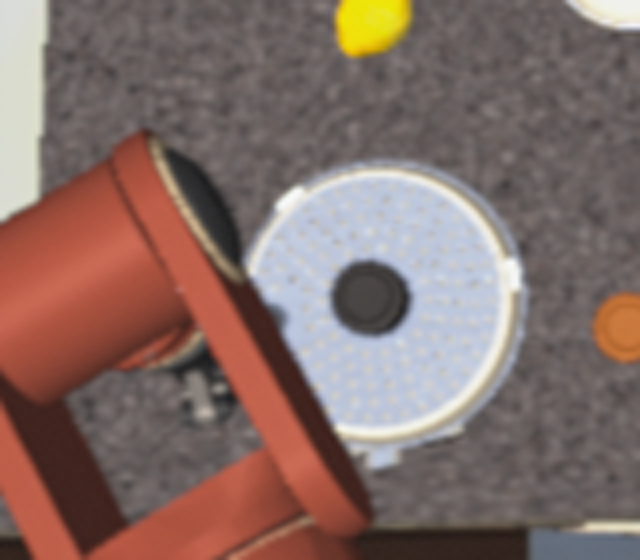

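```bash
python3 -m crank '[{"slide":[8,-1,-1],"turn":[0,0,0],"hand":0},{"slide":[20,-1.4,-2.5],"turn":[0,0,0],"hand":0},{"slide":[32,-1.4,-2.5],"turn":[0,0,0],"hand":0},{"slide":[41,-1.4,-2.5],"turn":[0,0,0],"hand":0},{"slide":[46,-1.4,-2.5],"turn":[0,0,0],"hand":0},{"slide":[46,-1.4,-2.5],"turn":[0,0,0],"hand":0},{"slide":[46,-1.4,-2.5],"turn":[0,0,0],"hand":0},{"slide":[46,-1.4,-2.5],"turn":[0,0,0],"hand":0}]' 40; python3 go.py .374 .312 .175 10
python3 - <<'E'
from rig import r
from h import *
c=r.camera('scene');im=c['img'][:,:,::-1]
P=[]
for _ in range(6):
    s=r.sense();P.append(s['tool_pos']);r.camera('scene')
P=np.array(P);print(P.round(4));m=P.mean(0);print('mean',m.round(4))
for z in(.1115,.13,.15,.17,.21): print(z,proj(c,[m[0],m[1],z]).round(1))
print('hole',proj(c,[.374,.312,.097]).round(1), 'px/mm',proj(c,[.384,.312,.11])-proj(c,[.374,.312,.11]),proj(c,[.374,.322,.11])-proj(c,[.374,.312,.11]))
x,y,w,h=295,235,60,60
cv2.imwrite('pics/s4.png',cv2.resize(im[y:y+h,x:x+w],None,fx=10,fy=10,interpolation=cv2.INTER_CUBIC))
E
```

```text
clock: 7.75
tool_pos: [0.3742, 0.3125, 0.1759]
tool_rot: [[0.001, 0.986, 0.167], [0.0, 0.167, -0.986], [-1.0, 0.001, -0.0]]
force: [0.0, -0.1, -0.3]
opening: 0.27
t 7.75 pos [0.3742 0.3125 0.1759] yaw 9.59 open 0.27 F [ 0.01 -0.08 -0.27] M [ 0.008 -0.014  0.01 ]
slide [ 0.9 -0.3  0.5] turn [-0.4 -0.  -0. ]
[[0.3744 0.3126 0.1761]
 [0.3744 0.3126 0.1762]
 [0.3744 0.3126 0.1762]
 [0.3743 0.3126 0.1761]
 [0.3742 0.3125 0.176 ]
 [0.3742 0.3125 0.1759]]
mean [0.3743 0.3126 0.1761]
0.1115 [[324.7 273.8]]
0.13 [[324.7 269.4]]
0.15 [[324.6 264.4]]
0.17 [[324.6 259.3]]
0.21 [[324.6 248.7]]
hole [[324.9 277.1]] px/mm [[-3.57702584 -1.44120664]] [[-1.75129924  2.96307013]]
```

View pics/s4.png

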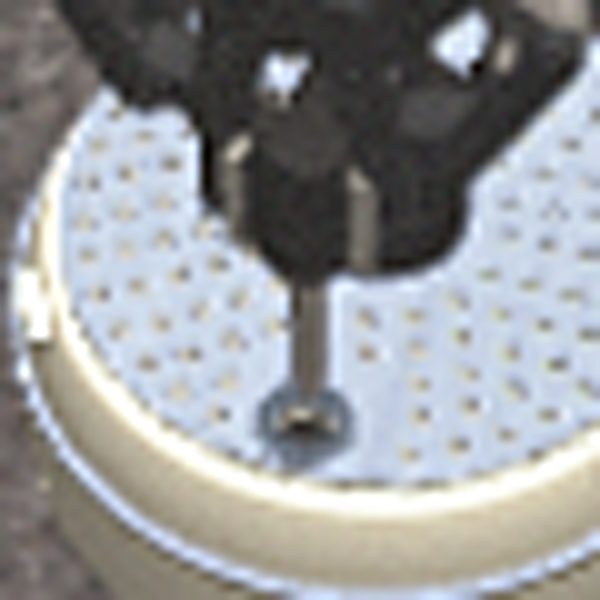

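Run:
```python
from rig import r
from h import *
c=r.camera('scene');g=c['img'].max(2)
print(np.arange(316,336));
for y in range(258,284): print(y,g[y,316:336])
```

```text
[316 317 318 319 320 321 322 323 324 325 326 327 328 329 330 331 332 333
 334 335]
258 [184 165 104  69  47  40  51  49  50  52  46  41  46  56 102 115  93  56
  54  53]
259 [234 201 154 102  82  36  41  48  54  48  46  50  49  58 105 110  83  50
  52  49]
260 [197 220 244 179 148  60  36  46  40  42  50  44  38  57 105 114  93  42
  42  52]
261 [166 158 242 236 230 154  61  38  43  52  41  42  45  48  92 108  95  32
  35  36]
262 [213 228 238 231 242 243 141  60  60  50  44  48  96 152 126 103 105  94
 107 136]
263 [235 233 228 220 239 228 213 149 108  61  75  94 192 255 245 206 212 208
 221 252]
264 [238 232 198 197 244 236 232 228 108 106 109 127 226 244 234 238 240 242
 237 235]
265 [248 228 173 213 228 236 241 244 111  97 106 124 224 238 225 216 231 233
 228 223]
266 [230 233 235 235 235 230 215 221 105 101 104 121 217 235 213 169 200 235
 230 206]
267 [235 229 225 236 232 207 203 147 104 101 109 124 219 236 222 202 187 235
 230 216]
268 [232 194 187 228 236 216 223 223 106  98 102 120 218 236 235 232 238 231
 230 228]
269 [233 182 203 188 238 235 241 242 102  97 107 117 218 235
[... 544 characters left out ...]
228]
276 [193 142 242 235 204 118 151 125 170 168 118 102 150 132 198 237 229 225
 226 224]
277 [225 226 240 234 194 116 137 117  54  49  62 110 157 132 202 238 224 223
 226 228]
278 [234 233 238 233 183 138 113  82  68  60  64  79 117 136 200 238 227 223
 227 230]
279 [207 211 227 239 242 183 144 127 114  89 103 114 127 161 205 232 225 224
 223 215]
280 [217 185 142 220 236 184 198 125 132 125 132 141 185 221 235 229 226 228
 222 202]
281 [255 244 220 192 163 180 211 143 139 130 166 212 248 242 237 228 227 232
 229 220]
282 [255 255 255 255 220 225 199 162 167 189 214 231 233 233 234 213 212 223
 227 233]
283 [218 238 254 255 255 255 255 228 254 241 219 198 172 143 164 160 149 171
 203 203]
```

```bash
python3 -m crank '[{"slide":[0,1,0],"turn":[0,0,0],"hand":0},{"slide":[4,1,0],"turn":[0,0,0],"hand":0},{"slide":[8,1,0],"turn":[0,0,0],"hand":0},{"slide":[12,1,0],"turn":[0,0,0],"hand":0},{"slide":[16,1,0],"turn":[0,0,0],"hand":0},{"slide":[20,1,0],"turn":[0,0,0],"hand":0},{"slide":[24,1,0],"turn":[0,0,0],"hand":0},{"slide":[26,1,0],"turn":[0,0,0],"hand":0}]' 40; python3 go.py .374 .312 .11 10
python3 - <<'E'
from rig import r
from h import *
c=r.camera('scene');im=c['img'][:,:,::-1]
x,y,w,h=295,235,60,60
cv2.imwrite('pics/s5.png',cv2.resize(im[y:y+h,x:x+w],None,fx=10,fy=10,interpolation=cv2.INTER_CUBIC))
E
```

```text
clock: 8.82
tool_pos: [0.3746, 0.3123, 0.1485]
tool_rot: [[-0.001, 0.986, 0.167], [-0.001, 0.167, -0.986], [-1.0, -0.001, 0.0]]
force: [-0.7, 0.1, -0.5]
opening: 0.271
t 8.82 pos [0.3746 0.3123 0.1485] yaw 9.59 open 0.271 F [-0.68  0.11 -0.5 ] M [-0.002 -0.014  0.004]
slide [38.5 -0.6  0.2] turn [-0.4  0.   0.1]
```

View pics/s5.png

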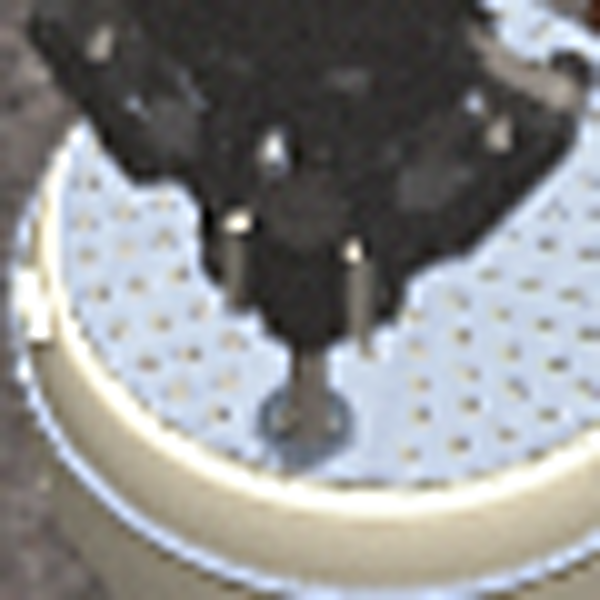

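```bash
python3 -m crank '[{"slide":[5,0,0],"turn":[0,0,0],"hand":0},{"slide":[10,0,0],"turn":[0,0,0],"hand":0},{"slide":[15,0,0],"turn":[0,0,0],"hand":0},{"slide":[20,0,0],"turn":[0,0,0],"hand":0},{"slide":[25,0,0],"turn":[0,0,0],"hand":0},{"slide":[29,0,0],"turn":[0,0,0],"hand":0},{"slide":[33,0,0],"turn":[0,0,0],"hand":0},{"slide":[36,0,0],"turn":[0,0,0],"hand":0}]' 40; python3 go.py .374 .312 .1025 10
```

```text
clock: 9.53
tool_pos: [0.3748, 0.3124, 0.1128]
tool_rot: [[-0.0, 0.986, 0.167], [-0.0, 0.167, -0.986], [-1.0, -0.0, 0.0]]
force: [-0.6, -0.4, -1.3]
opening: 0.272
t 9.53 pos [0.3748 0.3124 0.1128] yaw 9.59 open 0.272 F [-0.55 -0.44 -1.32] M [-0.015  0.053 -0.006]
slide [10.3 -0.8  0.3] turn [-0.4  0.   0. ]
```

```bash
python3 -m crank '[{"slide":[3,0,0],"turn":[0,0,0],"hand":0},{"slide":[5,0,0],"turn":[0,0,0],"hand":0},{"slide":[7,0,0],"turn":[0,0,0],"hand":0},{"slide":[8,0,0],"turn":[0,0,0],"hand":0},{"slide":[9,0,0],"turn":[0,0,0],"hand":0},{"slide":[9.5,0,0],"turn":[0,0,0],"hand":0},{"slide":[9.5,0,0],"turn":[0,0,0],"hand":0},{"slide":[9.5,0,0],"turn":[0,0,0],"hand":0}]' 40; python3 go.py .374 .312 .1025 10
```

```text
clock: 10.2
tool_pos: [0.375, 0.3126, 0.104]
tool_rot: [[0.0, 0.986, 0.167], [0.0, 0.167, -0.986], [-1.0, 0.0, -0.0]]
force: [-0.0, -0.3, -0.1]
opening: 0.267
t 10.2 pos [0.375  0.3126 0.104 ] yaw 9.59 open 0.267 F [-0.01 -0.3  -0.13] M [-0.007 -0.075 -0.038]
slide [ 1.5 -1.1  0.4] turn [-0.4 -0.  -0. ]
```

```bash
python3 -m crank '[{"slide":[1,0,0],"turn":[0,0,0],"hand":0},{"slide":[1,0,0],"turn":[0,0,0],"hand":0},{"slide":[1,0,0],"turn":[0,0,0],"hand":0.4},{"slide":[1,0,0],"turn":[0,0,0],"hand":0.7},{"slide":[1,0,0],"turn":[0,0,0],"hand":0.7},{"slide":[1,0,0],"turn":[0,0,0],"hand":0.7},{"slide":[1,0,0],"turn":[0,0,0],"hand":0.7},{"slide":[1,0,0],"turn":[0,0,0],"hand":0.7}]' 40; python3 go.py .374 .312 .2 10
python3 - <<'E'
from rig import r
from h import *
c=r.camera('scene');im=c['img'][:,:,::-1]
x,y,w,h=295,235,60,60
cv2.imwrite('pics/s6.png',cv2.resize(im[y:y+h,x:x+w],None,fx=10,fy=10,interpolation=cv2.INTER_CUBIC))
E
```

```text
clock: 10.87
tool_pos: [0.375, 0.3125, 0.103]
tool_rot: [[0.0, 0.986, 0.167], [0.0, 0.167, -0.986], [-1.0, 0.0, -0.0]]
force: [-0.6, -0.0, -0.3]
opening: 0.7
t 10.87 pos [0.375  0.3125 0.103 ] yaw 9.59 open 0.7 F [-0.63 -0.04 -0.27] M [ 0.048 -0.03  -0.071]
slide [-97.   -1.    0.4] turn [-0.4 -0.  -0. ]
```

View pics/s6.png

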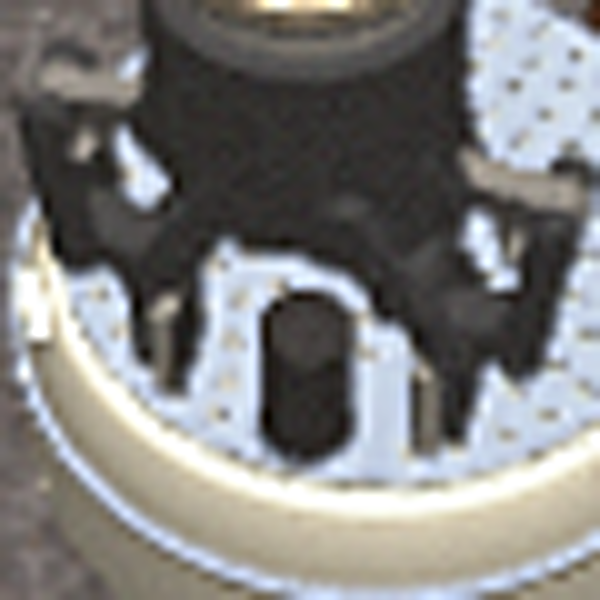

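The pin head sits on the collar at crop (308,375), and the fingers are clear of it. I'll rise, check again, and then move over the cap.

```bash
python3 -m crank '[{"slide":[-6,0,0],"turn":[0,0,0],"hand":0.7},{"slide":[-18,0,0],"turn":[0,0,0],"hand":0.7},{"slide":[-32,0,0],"turn":[0,0,0],"hand":0.7},{"slide":[-46,0,0],"turn":[0,0,0],"hand":0.8},{"slide":[-60,0,0],"turn":[0,0,0],"hand":1},{"slide":[-70,0,0],"turn":[0,0,0],"hand":1},{"slide":[-74,0,0],"turn":[0,0,0],"hand":1},{"slide":[-74,0,0],"turn":[0,0,0],"hand":1}]' 40; python3 go.py .3868 .2409 .177 10
python3 - <<'E'
from rig import r
from h import *
c=r.camera('scene');im=c['img'][:,:,::-1]
x,y,w,h=295,225,70,70
cv2.imwrite('pics/s7.png',cv2.resize(im[y:y+h,x:x+w],None,fx=8,fy=8,interpolation=cv2.INTER_CUBIC))
for z0,z1 in((.097,.139),(.099,.141)):print(cylcen(c,.374,.312,z0,z1,.012))
g=c['img'].max(2);print(g[262:286,316:336])
E
```

```text
clock: 11.58
tool_pos: [0.3757, 0.313, 0.1789]
tool_rot: [[0.003, 0.986, 0.167], [0.002, 0.167, -0.986], [-1.0, 0.003, -0.001]]
force: [0.2, -0.5, 0.0]
opening: 1.005
t 11.58 pos [0.3757 0.313  0.1789] yaw 9.59 open 1.005 F [ 0.18 -0.54  0.03] M [-0.022  0.001 -0.023]
slide [ 1.8 -1.1 72.9] turn [-0.4 -0.1 -0.2]
(array([324.85888218, 272.05051034]), 156.5806617946364)
(array([324.85914489, 271.56891411]), 157.0646200319752)
[[216 226 237 232 233 230 219 221 246 248 249 250 205 141 124  96  97  96
  100 135]
 [233 235 229 220 235 226 205 144 247 235 233 239 247 255 247 208 213 212
  223 253]
 [240 230 186 197 249 245 194 103  38  43  52  79 154 241 241 239 241 240
  236 233]
 [247 227 173 212 237 214  42  53  61  65  60  54  68 155 230 222 232 233
  230 224]
 [230 234 237 240 235  62  54  65  64  67  68  69  60  59 131 178 203 234
  225 204]
 [236 225 230 242 243  37  62  61  69  69  70  66  70  62 122 218 190 235
  230 220]
 [231 193 184 235 249  32  64  66  66  69  71  67  66  59 136 250 241 233
  231 231]
 [229 189 206 195 249  37  64  71  70  70  70  75  70  60 118 206 229 237
  2
[... 668 characters left out ...]
 229 223
  226 228]
 [234 234 238 234 190  63  39  42  45  46  46  48  40  40 151 241 229 226
  225 229]
 [204 212 227 244 245 139  54  43  46  45  43  35  40 117 219 235 224 225
  223 218]
 [218 184 142 220 238 181 158  77  66  43  47  83 151 203 239 230 225 228
  224 198]
 [255 243 220 194 161 186 216 153 119 110 142 193 255 245 238 230 228 231
  229 219]
 [255 255 255 255 218 225 199 163 164 196 222 235 235 237 233 209 214 221
  228 232]
 [217 238 253 255 255 255 255 228 253 242 222 199 166 144 164 164 146 167
  201 205]
 [195 201 208 225 243 255 255 255 255 255 255 255 248 240 253 253 252 250
  247 235]
 [190 197 198 197 200 207 221 237 246 254 255 255 255 255 255 255 255 255
  255 255]]
```

View pics/s7.png

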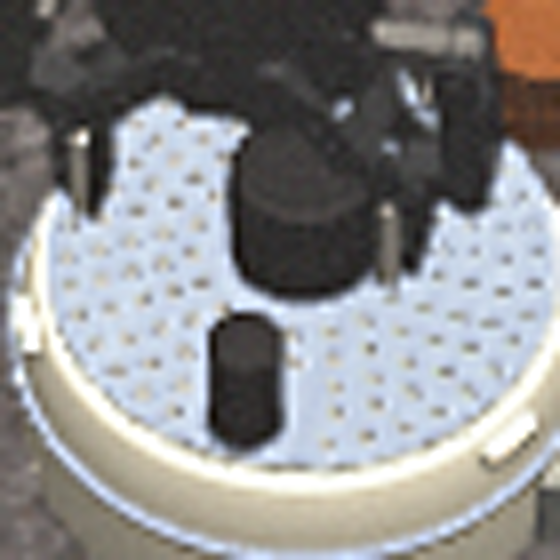

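```bash
python3 -m crank '[{"slide":[0,0,10],"turn":[0,0,0],"hand":1},{"slide":[0,0,25],"turn":[0,0,0],"hand":1},{"slide":[0,-1,42],"turn":[0,0,0],"hand":1},{"slide":[0,-1,58],"turn":[0,0,0],"hand":1},{"slide":[0,-1,69],"turn":[0,0,0],"hand":1},{"slide":[0,-1,73],"turn":[0,0,0],"hand":1},{"slide":[0,-1,73],"turn":[0,0,0],"hand":1},{"slide":[0,-1,73],"turn":[0,0,0],"hand":1}]' 40; python3 go.py .3868 .2409 .102 10
python3 - <<'E'
from rig import r
from h import *
c=r.camera('scene');im=c['img'][:,:,::-1]
x,y,w,h=290,215,80,70
cv2.imwrite('pics/s8.png',cv2.resize(im[y:y+h,x:x+w],None,fx=8,fy=8,interpolation=cv2.INTER_CUBIC))
E
python3 go.py .3868 .2409 .102 10
```

```text
clock: 12.3
tool_pos: [0.386, 0.2403, 0.1766]
tool_rot: [[-0.001, 0.986, 0.166], [0.0, 0.166, -0.986], [-1.0, -0.0, -0.0]]
force: [0.1, -0.4, -0.2]
opening: 0.999
t 12.3 pos [0.386  0.2403 0.1766] yaw 9.56 open 0.999 F [ 0.13 -0.39 -0.24] M [ 0.008  0.026 -0.02 ]
slide [74.6  0.9 -0.4] turn [-0.4 -0.   0. ]
t 12.35 pos [0.386  0.2406 0.1768] yaw 9.59 open 1.001 F [-0.33  0.17  0.24] M [-0.042 -0.019  0.041]
slide [74.8  0.9 -0.2] turn [-0.4 -0.   0. ]
```

View pics/s8.png

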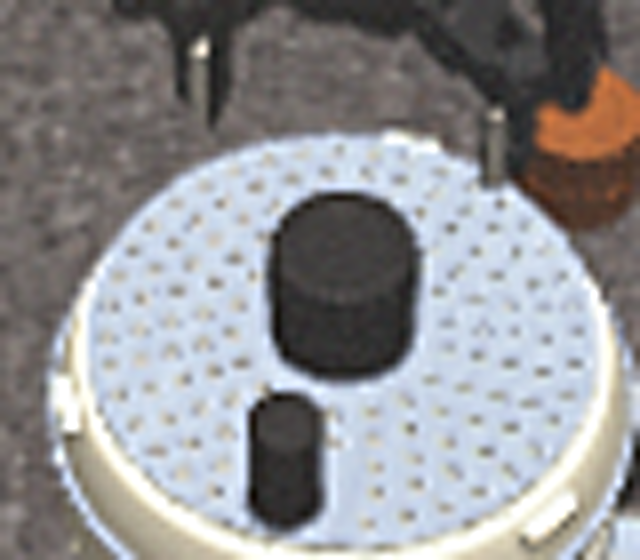

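The open fingers straddle the cap, the pin is home, and the disc hasn't moved. Descending.

```bash
python3 -m crank '[{"slide":[8,0.8,0],"turn":[0,0,0],"hand":1},{"slide":[20,0.8,0],"turn":[0,0,0],"hand":1},{"slide":[34,0.8,0],"turn":[0,0,0],"hand":1},{"slide":[48,0.8,0],"turn":[0,0,0],"hand":1},{"slide":[60,0.8,0],"turn":[0,0,0],"hand":1},{"slide":[70,0.8,0],"turn":[0,0,0],"hand":1},{"slide":[74,0.8,0],"turn":[0,0,0],"hand":1},{"slide":[74,0.8,0],"turn":[0,0,0],"hand":1}]' 40; python3 go.py .3868 .2409 .102 10
python3 -m crank '[{"slide":[0,0,0],"turn":[0,0,0],"hand":0.7},{"slide":[0,0,0],"turn":[0,0,0],"hand":0.6},{"slide":[0,0,0],"turn":[0,0,0],"hand":0.5},{"slide":[0,0,0],"turn":[0,0,0],"hand":0.4},{"slide":[0,0,0],"turn":[0,0,0],"hand":0.3},{"slide":[0,0,0],"turn":[0,0,0],"hand":0.3},{"slide":[0,0,0],"turn":[0,0,0],"hand":0.3},{"slide":[0,0,0],"turn":[0,0,0],"hand":0.3}]' 35; python3 go.py .3868 .2409 .102 10
```

```text
clock: 13.02
tool_pos: [0.3859, 0.2402, 0.1012]
tool_rot: [[-0.003, 0.986, 0.167], [-0.001, 0.167, -0.986], [-1.0, -0.003, 0.001]]
force: [-0.2, -0.1, -0.3]
opening: 1.002
t 13.02 pos [0.3859 0.2402 0.1012] yaw 9.6 open 1.002 F [-0.21 -0.08 -0.34] M [-0.061 -0.033  0.071]
slide [-0.8  1.  -0.5] turn [-0.4  0.   0.2]
clock: 13.68
tool_pos: [0.3878, 0.2408, 0.1042]
tool_rot: [[0.002, 0.986, 0.167], [0.001, 0.167, -0.986], [-1.0, 0.002, -0.0]]
force: [-0.8, -0.9, 5.3]
opening: 0.548
t 13.68 pos [0.3878 0.2408 0.1042] yaw 9.59 open 0.548 F [-0.84 -0.85  5.33] M [ 0.001 -0.03   0.025]
slide [ 2.2 -0.9 -0.2] turn [-0.4 -0.  -0.1]
```

```bash
python3 -m crank '[{"slide":[0,0,0],"turn":[-2,0,0],"hand":0.3},{"slide":[0,0,0],"turn":[-4,0,0],"hand":0.3},{"slide":[0,0,0],"turn":[-6,0,0],"hand":0.3},{"slide":[0,0,0],"turn":[-8,0,0],"hand":0.3},{"slide":[0,0,0],"turn":[-10,0,0],"hand":0.3},{"slide":[0,0,0],"turn":[-12,0,0],"hand":0.3},{"slide":[0,0,0],"turn":[-14,0,0],"hand":0.3},{"slide":[0,0,0],"turn":[-15,0,0],"hand":0.3}]' 35; python3 go.py .3868 .2409 .102 10
```

```text
clock: 14.35
tool_pos: [0.3877, 0.2409, 0.1042]
tool_rot: [[0.002, 0.909, 0.417], [0.001, 0.417, -0.909], [-1.0, 0.002, -0.0]]
force: [-0.6, 0.3, 4.6]
opening: 0.551
t 14.35 pos [0.3877 0.2409 0.1042] yaw 24.67 open 0.551 F [-0.65  0.25  4.56] M [-0.019  0.065 -0.05 ]
slide [ 2.2 -0.8 -0.4] turn [14.7 -0.  -0.1]
```

```bash
python3 -m crank '[{"slide":[0,0,0],"turn":[-1,0,0],"hand":0.3},{"slide":[0,0,0],"turn":[-2,0,0],"hand":0.3},{"slide":[0,0,0],"turn":[-3,0,0],"hand":0.3},{"slide":[0,0,0],"turn":[-4,0,0],"hand":0.3},{"slide":[0,0,0],"turn":[-5,0,0],"hand":0.3},{"slide":[0,0,0],"turn":[-6,0,0],"hand":0.3},{"slide":[0,0,0],"turn":[-7,0,0],"hand":0.3},{"slide":[0,0,0],"turn":[-8,0,0],"hand":0.3}]' 35; python3 go.py .3868 .2409 .102 10
python3 - <<'E'
from rig import r
from h import *
c=r.camera('scene');im=c['img'][:,:,::-1]
x,y,w,h=290,215,80,70
cv2.imwrite('pics/s9.png',cv2.resize(im[y:y+h,x:x+w],None,fx=8,fy=8,interpolation=cv2.INTER_CUBIC))
E
```

```text
clock: 15.02
tool_pos: [0.3877, 0.2408, 0.1042]
tool_rot: [[0.002, 0.842, 0.539], [0.001, 0.539, -0.842], [-1.0, 0.002, 0.0]]
force: [-0.3, -0.9, 4.4]
opening: 0.549
t 15.02 pos [0.3877 0.2408 0.1042] yaw 32.63 open 0.549 F [-0.34 -0.86  4.4 ] M [-0.113  0.021  0.039]
slide [ 2.2 -0.8 -0.6] turn [22.6 -0.  -0.1]
```

View pics/s9.png

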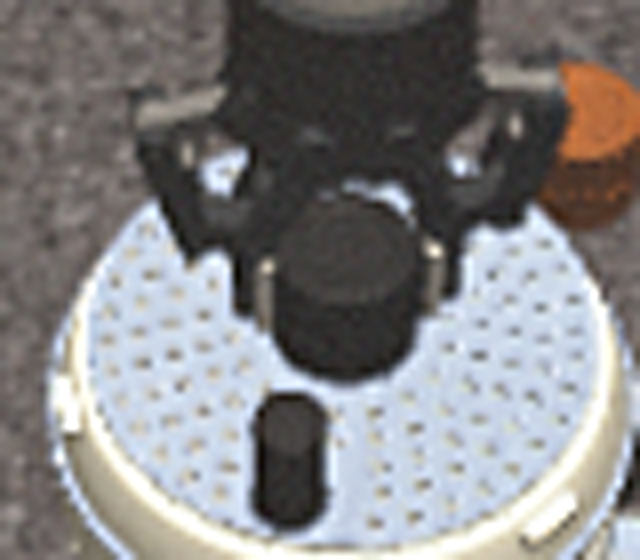

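The torque is low past the 10° mark. The pin has shifted by only about 0.6 px, which is the play in the disc, so anticlockwise looks free. Continuing.

```bash
python3 -m crank '[{"slide":[0,0,0],"turn":[-2.5,0,0],"hand":0.3},{"slide":[0,0,0],"turn":[-5,0,0],"hand":0.3},{"slide":[0,0,0],"turn":[-7.5,0,0],"hand":0.3},{"slide":[0,0,0],"turn":[-10,0,0],"hand":0.3},{"slide":[0,0,0],"turn":[-12.5,0,0],"hand":0.3},{"slide":[0,0,0],"turn":[-15,0,0],"hand":0.3},{"slide":[0,0,0],"turn":[-17.5,0,0],"hand":0.3},{"slide":[0,0,0],"turn":[-20,0,0],"hand":0.3}]' 35; python3 go.py .3868 .2409 .102 10
python3 -m crank '[{"slide":[0,0,0],"turn":[-2,0,0],"hand":0.3},{"slide":[0,0,0],"turn":[-4,0,0],"hand":0.3},{"slide":[0,0,0],"turn":[-6,0,0],"hand":0.3},{"slide":[0,0,0],"turn":[-8,0,0],"hand":0.3},{"slide":[0,0,0],"turn":[-10,0,0],"hand":0.3},{"slide":[0,0,0],"turn":[-12,0,0],"hand":0.3},{"slide":[0,0,0],"turn":[-14,0,0],"hand":0.3},{"slide":[0,0,0],"turn":[-15,0,0],"hand":0.3}]' 35; python3 go.py .3868 .2409 .102 10
```

```text
clock: 15.73
tool_pos: [0.3878, 0.2408, 0.1043]
tool_rot: [[0.002, 0.606, 0.796], [0.001, 0.796, -0.606], [-1.0, 0.002, 0.001]]
force: [0.1, -0.5, 6.6]
opening: 0.55
t 15.73 pos [0.3878 0.2408 0.1043] yaw 52.71 open 0.55 F [ 0.14 -0.47  6.62] M [-0.004  0.005  0.005]
slide [ 2.3 -0.6 -0.8] turn [42.7  0.  -0.1]
clock: 16.4
tool_pos: [0.3878, 0.2408, 0.1043]
tool_rot: [[0.002, 0.38, 0.925], [0.001, 0.925, -0.38], [-1.0, 0.002, 0.002]]
force: [0.1, -0.6, 5.6]
opening: 0.548
t 16.4 pos [0.3878 0.2408 0.1043] yaw 67.67 open 0.548 F [ 0.12 -0.64  5.57] M [-0.046  0.036  0.04 ]
slide [ 2.3 -0.3 -1. ] turn [57.7  0.  -0.1]
```

```bash
python3 -m crank '[{"slide":[-1,0,0],"turn":[0,0,0],"hand":0.3},{"slide":[-2,0,0],"turn":[0,0,0],"hand":0.3},{"slide":[-3,0,0],"turn":[0,0,0],"hand":0.3},{"slide":[-4,0,0],"turn":[0,0,0],"hand":0.3},{"slide":[-5,0,0],"turn":[0,0,0],"hand":0.3},{"slide":[-6,0,0],"turn":[0,0,0],"hand":0.3},{"slide":[-7,0,0],"turn":[0,0,0],"hand":0.3},{"slide":[-8,0,0],"turn":[0,0,0],"hand":0.3}]' 35; python3 go.py .3868 .2409 .19 67.7
```

```text
clock: 17.07
tool_pos: [0.3866, 0.2404, 0.1102]
tool_rot: [[-0.0, 0.381, 0.924], [-0.0, 0.924, -0.381], [-1.0, -0.0, -0.0]]
force: [3.4, 1.8, -3.2]
opening: 0.554
t 17.07 pos [0.3866 0.2404 0.1102] yaw 67.59 open 0.554 F [ 3.4   1.78 -3.22] M [ 0.157 -0.634  0.06 ]
slide [-79.8   0.5  -0.1] turn [-0.1 -0.   0. ]
```

```bash
python3 - <<'E'
from rig import r
from h import *
c=r.camera('scene');im=c['img'][:,:,::-1]
x,y,w,h=290,215,80,70
cv2.imwrite('pics/s10.png',cv2.resize(im[y:y+h,x:x+w],None,fx=8,fy=8,interpolation=cv2.INTER_CUBIC))
E
python3 go.py .3868 .2409 .19 67.7
```

```text
t 17.12 pos [0.3866 0.2403 0.1106] yaw 67.59 open 0.549 F [ 3.03  1.75 -0.33] M [ 0.091 -0.384 -0.022]
slide [-79.4   0.5  -0.1] turn [-0.1 -0.   0. ]
```

View pics/s10.png

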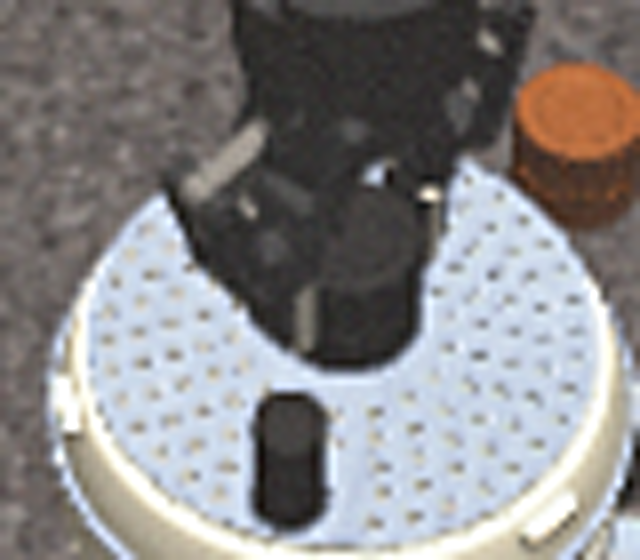

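The cap's lower edge has risen about 1.5 px (roughly 6 mm), so it's free. Continuing straight up, easing 1 mm sideways to relieve the side load.

```bash
python3 -m crank '[{"slide":[0,0.5,1],"turn":[0,0,0],"hand":0.3},{"slide":[-2,0.5,1],"turn":[0,0,0],"hand":0.3},{"slide":[-4,0.5,1],"turn":[0,0,0],"hand":0.3},{"slide":[-6,0.5,1],"turn":[0,0,0],"hand":0.3},{"slide":[-9,0.5,1],"turn":[0,0,0],"hand":0.3},{"slide":[-12,0.5,1],"turn":[0,0,0],"hand":0.3},{"slide":[-15,0.5,1],"turn":[0,0,0],"hand":0.3},{"slide":[-18,0.5,1],"turn":[0,0,0],"hand":0.3}]' 35; python3 go.py .3868 .2409 .19 67.7
```

```text
clock: 17.78
tool_pos: [0.388, 0.2406, 0.1294]
tool_rot: [[0.0, 0.381, 0.924], [0.0, 0.924, -0.381], [-1.0, 0.0, 0.0]]
force: [-0.2, 0.7, -0.2]
opening: 0.55
t 17.78 pos [0.388  0.2406 0.1294] yaw 67.59 open 0.55 F [-0.21  0.69 -0.2 ] M [ 0.009 -0.014 -0.022]
slide [-60.6  -0.2  -1.2] turn [-0.1  0.  -0. ]
```

Free, with no load. Lifting well clear.

```bash
python3 -m crank '[{"slide":[-6,0,0],"turn":[0,0,0],"hand":0.3},{"slide":[-16,0,0],"turn":[0,0,0],"hand":0.3},{"slide":[-28,0,0],"turn":[0,0,0],"hand":0.3},{"slide":[-42,0,0],"turn":[0,0,0],"hand":0.3},{"slide":[-56,0,0],"turn":[0,0,0],"hand":0.3},{"slide":[-70,0,0],"turn":[0,0,0],"hand":0.3},{"slide":[-78,0,0],"turn":[0,0,0],"hand":0.3},{"slide":[-80,0,0],"turn":[0,0,0],"hand":0.3}]' 35
python3 -m crank '[{"slide":[0,0,0],"turn":[0,0,0],"hand":0.3},{"slide":[0,0,0],"turn":[0,0,0],"hand":0.3},{"slide":[0,0,0],"turn":[0,0,0],"hand":0.3},{"slide":[0,0,0],"turn":[0,0,0],"hand":0.3},{"slide":[0,0,0],"turn":[0,0,0],"hand":0.3},{"slide":[0,0,0],"turn":[0,0,0],"hand":0.3},{"slide":[0,0,0],"turn":[0,0,0],"hand":0.3},{"slide":[0,0,0],"turn":[0,0,0],"hand":0.3}]' 35
python3 - <<'E'
from rig import r
from h import *
c=r.camera('scene');im=c['img'][:,:,::-1]
x,y,w,h=250,160,140,130
cv2.imwrite('pics/s11.png',cv2.resize(im[y:y+h,x:x+w],None,fx=4,fy=4,interpolation=cv2.INTER_CUBIC))
m,a=dark(c,(325,272),11);print(m,a,fitcyl([c],[m],.097,.139,.012,(.374,.312)))
E
```

```text
clock: 18.45
tool_pos: [0.3892, 0.2411, 0.212]
tool_rot: [[0.004, 0.381, 0.924], [0.002, 0.924, -0.381], [-1.0, 0.003, 0.003]]
force: [0.1, -0.3, -0.5]
opening: 0.547
clock: 19.12
tool_pos: [0.3879, 0.2406, 0.2088]
tool_rot: [[-0.0, 0.381, 0.924], [-0.0, 0.924, -0.381], [-1.0, -0.0, -0.0]]
force: [-0.2, -0.0, -0.5]
opening: 0.548
[325.70942583 272.3356457 ] 135.718085106383 (array([0.37171851, 0.31184688]), array([ 6.70134284e-07, -5.21259096e-07]))
```

View pics/s11.png

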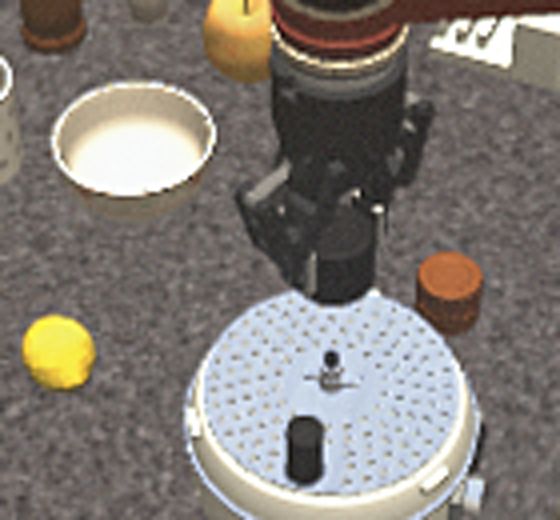

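The cap is held upright at crop (343,255), well above the bare hub at (330,375). The pin is home at (305,450), and the lemon, bowl and apple are where they were. Handing in.

```bash
python3 -c "
from rig import r
print(r.finish_job()); s=r.sense(); print(s['clock'],s['tool_pos'],s['opening'],s['force'])"
```

```text
the job is handed in; nothing more can be done
None
the job is handed in; nothing more can be done
```

I completed the disc-lock and cap removal and handed the job in at about 19 s on the robot's clock. The system reports no verdict, so what follows rests on my own checks.

- **Pin:** I took it from the stand, put it through the collared hole and let go. The picture fitted its head sitting on the collar. At the end it was still home, about 2 mm from where it first sat. That fits the disc having turned by the pin's play, roughly 0.03 rad, against the 0.15 rad limit.
- **Cap:** I tried anticlockwise first, and it turned 58° with no stop, so clockwise wasn't needed. There was a brief side load of about 3 N as I started lifting. I eased 1 mm sideways, the load went away, and the cap came straight off.
- **Final state:** The cap was held still and upright in the last picture, its middle at about 0.22 m (estimated from the arm's position), with a 35 N grip and no outside load apart from its weight. The bare hub could be seen below it. The bowl, apple and lemon looked undisturbed in that picture, though I didn't measure their positions again.

No final check failed. The one disagreement was before insertion: the picture put the pin about half a pixel (roughly 1 mm) to one side of the hole. I shifted 1 mm to correct it, and the pin went in without resistance.

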